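Refit the warming plate's knob and hold it in

TASK

The grey warming plate on the painting table has been stripped for cleaning: press its loose aluminium dial plate down until it lies level and flush in the panel, then turn the black knob so that its nose points the same way as the flat of the D-shaft and fit it fully onto the shaft. Push the knob in against the shaft's spring to reset the cut-out, and finish while still holding it pushed in. Leave the pot, the jar, the tape roll and the brush where they are.

Things in the scene. Friction and masses are not known exactly. Their poses are not given: they have to be found in the camera images.
- unit: Fixed grey warming plate, 190 mm (x) by 360 mm (y), panel 55 mm above the table. Origin on the table under the D-shaft's axis; it reaches from -285 to +75 mm along its y; the dark hob (radius 86 mm, 6 mm above the panel) is centred at y = -180 mm. Round the shaft the panel has a recess 103 mm (x) by 83 mm (y), 6 mm deep (floor 49 mm above the table).
- plate: Loose aluminium dial plate, 100 mm (x) by 80 mm (y), 6 mm thick, about 110 g, with a 34 mm square window round the shaft. Origin at the centre of its underside, z up, axes as the warming plate's. It starts in the recess on two clip bars, level but 4 mm proud of the panel; pressed on both sides of the window (10 N in all) it goes down 4 mm to a hard stop, its top flush.
- clip_l (a joint): The clip bar under the plate at y = +29 mm (70 mm long along x): 0 up, 0.004 pressed down to its stop, m. It gives way at about 3 N and stays where it is pushed.
- clip_r (a joint): The same for the clip bar at y = -29 mm.
- shaft_tip (a point): Centre of the top of the upright steel D-shaft in the plate's window, 81 mm above the table (26 mm above the panel). z up; x points out of the flat, square to it. Diameter 14 mm, flat 3 mm from the axis, top 4 mm tapered to 65 % as a lead-in. A brass tab at its foot, seen in the window, reaches 16 mm out from the axis on the flat's side.
- shaft (a joint): How far the shaft is pushed in, m: 0 free, 0.005 at its stop. Its spring pushes back with 3 N at 0 and 8 N at 0.005. The shaft resists turning (0.3 N m).
- knob: Black bar knob, about 60 g, standing bore down on the table. Origin at the centre of the bore's mouth on the underside, z up, x to its nose. Bar 38 mm long (x -19 to +19), 28 mm wide (y, flat sides to grip), 38 mm high. D-bore 16 mm deep and across, flat on the nose side 4 mm from the axis: 1 mm play all round. Fully on, the underside is 16 mm below the shaft tip.
- knob_nose (a point): Tip of the knob's wedge-shaped nose, 31 mm from the bore axis along the knob's x, 16 mm above its underside. The nose runs from x = 19 to 31 mm, 32 mm high; a white line on top of the knob runs along x. With the knob fully on, its underside is 65 mm above the table with the shaft free, 60 mm with the shaft at its stop.
- pot: Bystander: open steel pot, about 120 mm across and 100 mm high, with two side handles, standing on the hob. Origin at the centre of its underside.
- jar: Bystander: glass jar with a brass cap, 50 mm across, 60 mm high. Origin at the centre of its underside.
- tape: Bystander: roll of tape lying flat, 100 mm across, 25 mm high. Origin at the centre of its underside.
- brush: Bystander: paint brush 200 mm long lying flat. Origin at its underside, x along it.
Mind the look-alikes: they are no part of the job. Of the things that look like the plate, the smaller one is meant.

How it is judged (in metres and radians):
On the way, in this order (a step that is already met when the one before it is completed fails the run):
1. the dial plate is pressed down level and flush in the panel (z of plate in the frame of unit below 0.0505 m and angle between plate's own z axis and vertical below 0.03 rad), for 0.2 s.
2. the knob is on the D-shaft, its nose over the flat (z of knob in the frame of shaft_tip below -0.013 m and horizontal distance between knob and shaft_tip below 0.003 m and x of knob_nose in the frame of shaft_tip above 0.026 m and angle between knob's own z axis and vertical below 0.12 rad), for 0.2 s.
At the end, for the whole second after the job is handed in: The dial plate lies flush (within 1.5 mm of its seat, tilt under 0.03 rad); the knob is at least 13 mm onto the shaft, within 3 mm of its axis, upright within 0.12 rad, its nose over the flat; and the fingers keep it pushed in, the shaft more than 3 mm down its 5 mm travel (all of step 1 and all of step 2 and value of joint shaft above 0.003 m and contact force between the fingers and knob above 1 N); the arm keeps its last pose, push and grip.
It fails at once if the pot is pushed more than 30 mm from its place or tipped (distance of pot from where it was at the start of the episode above 0.03 m or angle between pot's own z axis and vertical above 0.5 rad).
It fails at once if the jar is pushed more than 30 mm from its place or tipped (distance of jar from where it was at the start of the episode above 0.03 m or angle between jar's own z axis and vertical above 0.5 rad).
It fails at once if the tape roll is pushed more than 30 mm from its place or tipped (distance of tape from where it was at the start of the episode above 0.03 m or angle between tape's own z axis and vertical above 0.5 rad).
It fails at once if the brush is pushed more than 30 mm from its place (distance of brush from where it was at the start of the episode above 0.03 m).
It also fails if it takes over 51 s, if anything falls off the work surface, if the arm or the gripper's body presses on something with over 40 N, if the wrist force passes 120 N, or if a joint passes its speed limit or range.

ROBOT

A 6-joint arm with a two-finger parallel gripper is mounted at the origin on the work surface. World frame = base frame: x ahead of the robot, y to its left, z up, the work surface at z = 0. Lengths are in mm, angles in rad, forces in N, time in s.
With the tool pointing down it reaches from about 275 to 750 mm from the base axis. Payload 10.2 kg.
Tool frame: the origin (TCP) lies at the very end of the fingers, on their centre line; the grasp point (between the pads) lies 19 mm behind it; z points along the fingers, y is the direction in which the jaws open and shut (so a half turn about z gives the same grasp; the last joint's range is limited). The gripper opens to 85 mm and grips with 20 to 120 N. Pads are 22 mm wide; open, the fingers measure 114 mm over their backs; the gripper's body (76 mm by 85 mm) begins 54 mm behind the grasp point. The pads swing forward as they close: fully open they stand 13 mm farther back than shut.
Start: joints at [-1.48, 0.313, 1.498, -0, 1.331, -0.223], TCP at [162.042, -499.373, 231.294] pointing down, gripper open.
Joint ranges: [-2.94, 2.94], [-0.97, 2.17], [0.19, 2.56], [-1.23, 4.37], [0.02, 3.11], [-2.88, 2.88]. Speed limits (rad/s): [2.39, 2.39, 3.01, 3.14, 3.14, 3.14].

INTERFACE

Orientations are given as a unit quaternion [w, x, y, z].
In Python, from rig import readout, cams, finish_job gives the robot as it stands. The module is installed in compiled form; this text tells all that it offers.
- The arm moves only by the tool carry_out, never from a script. Its argument "steps" is one flat list of numbers, 7 for each row, row after row: the shift along the tool's x, y, z in cm, then the turn, a rotation vector about the tool's x, y, z in units of 5 degrees (1.0 is 5 degrees), then the opening, from -1 (shut) to 1 (fully open), so that 0 is half open. In form: [x, y, z, ax, ay, az, hand, x, y, z, ax, ay, az, hand, ...]. A call has 1 to 20 rows; each row shifts and turns the commanded pose from where the row before left it, along the tool's axes as they then stand; what a row does not reach is not made up. A row lasts 1/12 s, in which the tool goes at most 41.7 mm and 7.16 degrees, less where a joint would pass 70% of its speed; a pose out of reach is approached as far as the arm can. A call with a gripper value outside its range is refused whole. The fingers move at their own pace and stop on an object; "grip_force" is the grip in N (left out, the last holds). Time passes only in rows, so rows that do not move let the fingers close. It gives the time, the measured TCP pose, the force and the opening at its end, in the units of the state.
- readout.sense(): the state, without advancing time (a new reading comes with each control period).
- cams.capture(name): name is "scene" or "top"; returns the picture (400x640x3 uint8, red, green, blue); there is no depth.
- cams.calibration(name): a dict with "fx", "fy", "cx", "cy" (pixels), "R" (3x3) and "t" (3): a world point X has camera coordinates R X + t. Camera axes: x right, y down, z forward; pixel columns grow to the right and rows downward; lengths in mm; the calibration is good to about 2 mm. A picture is of the moment at which its call begins. calibration takes no time and is no camera call.
- finish_job(): hands the job in, once; it reports no verdict.
The state is a dict: "time_s": time; "joints": joint angles; "dq": joint speeds; "tau": joint torques, N m; "eef_pos": TCP position; "ee_rot": TCP orientation; "force": force on the tool from outside, world axes, zero at the start; "wrist_torque": the same for the moment, N m; "grip_width": opening from 0.0 (shut) to 1.0 (fully open).
Only numpy, scipy, OpenCV 4.12 (cv2) and the standard library are available. Lean on these libraries where they do the work, as an engineer would, in place of code of your own. Each camera call takes 0.05 s, during which the arm holds its last target.

## Working session

There is one attempt and no reset: what is moved stays moved. The work goes in short steps, Python scripts to look and compute and a tool call to move; the robot and the scene stay as the last step left them, time stands still between calls to the robot, and variables do not carry over. Pictures are saved under pics/ and viewed, and the job is handed in when it is done.

Besides the shell and the picture viewer there is one more tool, called after "Emit:" as name(argument=value, ...), one argument or row to a line, values as JSON. carry_out: Moves the arm, as the interface text tells. Its arguments: {"type":"object","properties":{"steps":{"type":"array","items":{"type":"number"}},"grip_force":{"type":"number"}},"required":["steps"]}

```bash
mkdir -p pics; python3 - <<'E'
from rig import readout,cams
import cv2
print(readout.sense())
for n in("scene","top"):
    im=cams.capture(n); cv2.imwrite(f"pics/{n}0.png",im[:,:,::-1]); c=cams.calibration(n); print(n,c)
E
```

```text
{'time_s': 0.0, 'joints': array([-1.48038085e+00,  3.13437734e-01,  1.49846953e+00, -2.07510548e-05,
        1.33099085e+00, -2.23411832e-01]), 'dq': array([ 0.00108074, -0.00108213, -0.00069857, -0.00021525,  0.00072136,
        0.0007356 ]), 'tau': array([ 1.41973462e-03, -4.12272263e+01, -2.59734374e+01, -1.03356717e-04,
        4.25519320e-03,  2.18953414e-05]), 'eef_pos': array([ 162.02080983, -499.09161626,  230.72913946]), 'ee_rot': array([-6.51954441e-04,  9.87713695e-01,  1.56272937e-01,  3.33184635e-05]), 'force': array([1.0713957 , 0.06537531, 0.43904197]), 'wrist_torque': array([0.01238859, 0.00193288, 0.01664647]), 'grip_width': 1.0024359236244276}
scene {'fx': 468.88362091596156, 'fy': 468.88362091596156, 'cx': 324.8020027908198, 'cy': 203.0862341759907, 'R': array([[-0.74843196,  0.66298867,  0.01719359],
       [ 0.40394995,  0.47626401, -0.78102306],
       [-0.52599813, -0.57759728, -0.62426545]]), 't': array([ 318.14599649, -216.13471353, 1466.43054822])}
top {'fx': 387.09001184069575, 'fy': 387.09001184069575, 'cx': 311.4606454959347, 'cy': 204.62199705294222, 'R': array([[-6.65951736e-04, -9.99995506e-01, -2.92306030e-03],
       [-9.87039001e-01,  1.12640820e-03, -1.60476607e-01],
       [ 1.60479179e-01,  2.77830485e-03, -9.87035316e-01]]), 't': array([130.17007559, 532.62287741, 949.72627115])}
```

View pics/scene0.png

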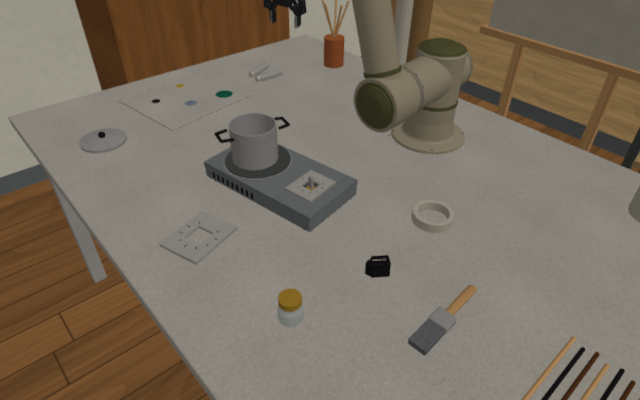

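View pics/top0.png

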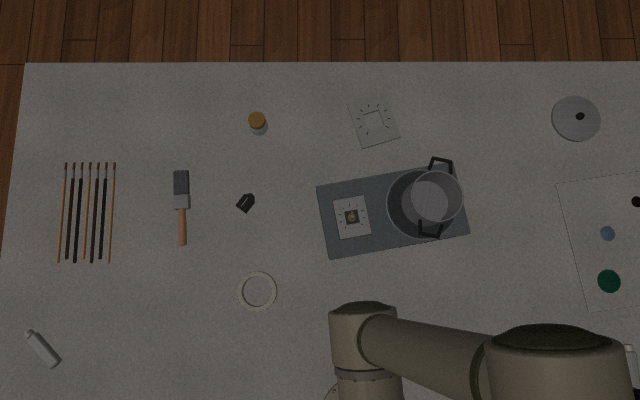

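The scene shows the grey warming plate at top (390,210), with one dial plate in its recess at top (352,217). A larger look-alike dial plate lies on the table at top (373,120). The black knob is at top (245,203). The plate in the recess is the smaller one and is the one meant. I'll enlarge the crops to confirm this.

```bash
python3 - <<'E'
import cv2,numpy as np
t=cv2.imread("pics/top0.png");s=cv2.imread("pics/scene0.png")
a=cv2.resize(t[185:250,315:390],None,fx=5,fy=5,interpolation=cv2.INTER_CUBIC)
b=cv2.resize(t[180:225,225:270],None,fx=7,fy=7,interpolation=cv2.INTER_CUBIC)
c=cv2.resize(s[160:215,270:350],None,fx=5,fy=5,interpolation=cv2.INTER_CUBIC)
d=cv2.resize(s[245:290,355:405],None,fx=6,fy=6,interpolation=cv2.INTER_CUBIC)
W=np.zeros((600,800,3),np.uint8)
for im,(x,y) in((a,(0,0)),(b,(400,0)),(c,(0,325)),(d,(410,325))):
    h,w=im.shape[:2];h=min(h,600-y);w=min(w,800-x);W[y:y+h,x:x+w]=np.clip(im[:h,:w]*1.5,0,255)
cv2.imwrite("pics/crop0.png",W)
E
```

```text
(no output)
```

View pics/crop0.png

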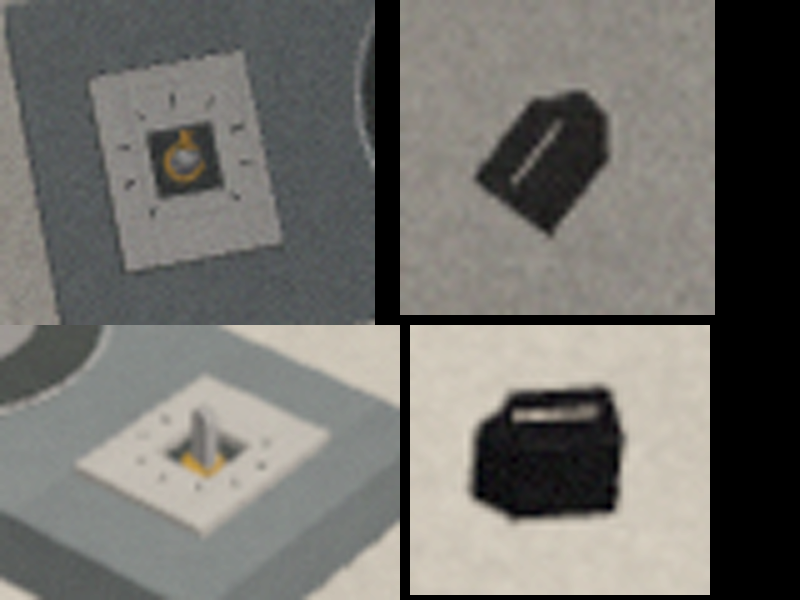

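The crop confirms it: the small dial plate sits in the recess with the shaft and brass tab in its window, and the tab points up in the top picture. The knob's white line points up-right, towards the bevelled nose. Next I'll measure.

```bash
cat > h.py <<'E'
import numpy as np,cv2
from rig import cams
C={n:cams.calibration(n) for n in("scene","top")}
def ray(n,p):
    c=C[n];R=np.array(c["R"]);t=np.array(c["t"])
    d=R.T@np.array([(p[0]-c["cx"])/c["fx"],(p[1]-c["cy"])/c["fy"],1.]);return -R.T@t,d
def plane(n,p,z):
    o,d=ray(n,p);return o+d*(z-o[2])/d[2]
def tri(p,q):
    o1,d1=ray("scene",p);o2,d2=ray("top",q)
    s=np.linalg.lstsq(np.c_[d1,-d2],o2-o1,rcond=None)[0]
    a=o1+s[0]*d1;b=o2+s[1]*d2;return (a+b)/2,np.linalg.norm(a-b)
def proj(n,X):
    c=C[n];v=np.array(c["R"])@np.array(X)+c["t"];return np.array([c["fx"]*v[0]/v[2]+c["cx"],c["fy"]*v[1]/v[2]+c["cy"]])
E
python3 - <<'E'
from h import *
np.set_printoptions(precision=2,suppress=True)
ims={n:cv2.imread(f"pics/{n}0.png") for n in C}
def corners(n,mask,z,lab):
    cs,_=cv2.findContours(mask,cv2.RETR_EXTERNAL,cv2.CHAIN_APPROX_NONE)
    c=max(cs,key=cv2.contourArea);h=cv2.convexHull(c)
    W=np.array([plane(n,p[0],z)[:2] for p in h],np.float32)
    r=cv2.minAreaRect(W);b=cv2.boxPoints(r)
    print(lab,n,"area",cv2.contourArea(c),"center",np.array(r[0]),"size",np.array(r[1]),"ang",r[2]);return c
def roi(n,m,x0,x1,y0,y1):
    o=np.zeros_like(m);o[y0:y1,x0:x1]=m[y0:y1,x0:x1];return o
for n,(x0,x1,y0,y1),k in(("top",(328,378,192,243),0),("scene",(284,340,168,204),0)):
    im=ims[n];g=cv2.cvtColor(im,cv2.COLOR_BGR2GRAY);sub=cv2.GaussianBlur(g,(3,3),0)[y0:y1,x0:x1]
    th,_=cv2.threshold(sub,0,255,cv2.THRESH_OTSU)
    m=roi(n,((cv2.GaussianBlur(g,(3,3),0)>th)*255).astype(np.uint8),x0,x1,y0,y1);print(th)
    corners(n,m,59,"plate")
    hsv=cv2.cvtColor(im,cv2.COLOR_BGR2HSV)
    y=roi(n,((hsv[...,1]>100)*255).astype(np.uint8),x0,x1,y0,y1)
    ys,xs=np.nonzero(y);print("brass",n,list(zip(xs,ys)))
for n,(x0,x1,y0,y1) in(("top",(232,260,190,216)),("scene",(360,396,252,282))):
    g=cv2.cvtColor(ims[n],cv2.COLOR_BGR2GRAY);sub=g[y0:y1,x0:x1]
    m=roi(n,((g<(50 if n=="top" else 70))*255).astype(np.uint8),x0,x1,y0,y1)
    corners(n,m,38,"knob")
im=ims["top"]
big=cv2.resize(im[202:232,337:367],None,fx=20,fy=20,interpolation=cv2.INTER_NEAREST)
cv2.imwrite("pics/win_top.png",np.clip(big*1.5,0,255).astype(np.uint8))
im=ims["scene"]
a=cv2.resize(im[165:205,285:340],None,fx=14,fy=14,interpolation=cv2.INTER_NEAREST)
cv2.imwrite("pics/win_scene.png",a)
E
```

```text
72.0
plate top area 1163.5 center [500.04  28.84] size [98.81 79.74] ang 10.536839485168457
brass top [(np.int64(351), np.int64(211)), (np.int64(352), np.int64(211)), (np.int64(351), np.int64(212)), (np.int64(352), np.int64(212)), (np.int64(351), np.int64(213)), (np.int64(352), np.int64(213)), (np.int64(349), np.int64(214)), (np.int64(350), np.int64(214)), (np.int64(351), np.int64(214)), (np.int64(352), np.int64(214)), (np.int64(353), np.int64(214)), (np.int64(348), np.int64(215)), (np.int64(349), np.int64(215)), (np.int64(348), np.int64(216)), (np.int64(348), np.int64(217)), (np.int64(348), np.int64(218)), (np.int64(355), np.int64(218)), (np.int64(348), np.int64(219)), (np.int64(349), np.int64(219)), (np.int64(354), np.int64(219)), (np.int64(349), np.int64(220)), (np.int64(350), np.int64(220)), (np.int64(351), np.int64(220)), (np.int64(352), np.int64(220)), (np.int64(353), np.int64(220))]
106.0
plate scene area 785.5 center [499.63  30.44] size [101.3  84.3] ang 10.679150581359863
brass scene [(np.int64(306), np.int64(186)), (np.int64(307), np.int64(186)), (np.int64(308), np.int64(186)), (np.int64(314), np.int64(186)), (np.int64(306), np.int64(187)), (np.int64(307), np.int64(187)), (np.int64(308), np.int64(187)), (np.int64(309), np.int64(187)), (np.int64(313), np.int64(187)), (np.int64(314), np.int64(187)), (np.int64(308), np.int64(188)), (np.int64(309), np.int64(188)), (np.int64(310), np.int64(188)), (np.int64(313), np.int64(188)), (np.int64(310), np.int64(189)), (np.int64(311), np.int64(189)), (np.int64(312), np.int64(189))]
knob top area 209.0 center [542.12 298.1 ] size [35.29 49.63] ang 54.347171783447266
knob scene area 430.5 center [557.88 312.59] size [59.59 54.17] ang 49.36774826049805
```

View pics/win_top.png

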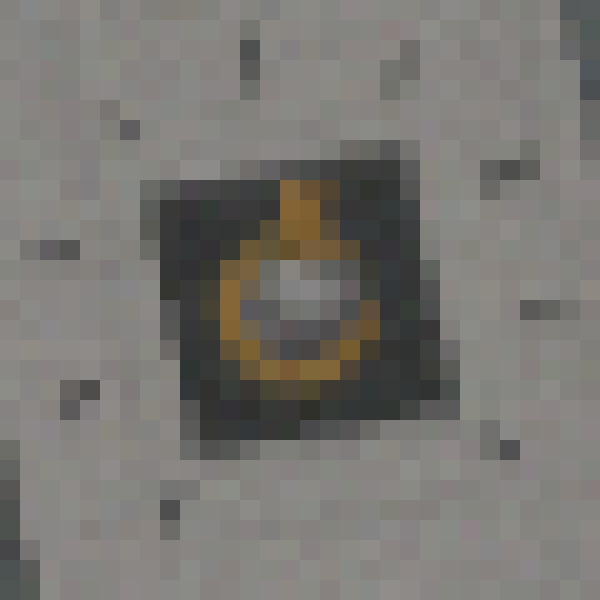

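View pics/win_scene.png

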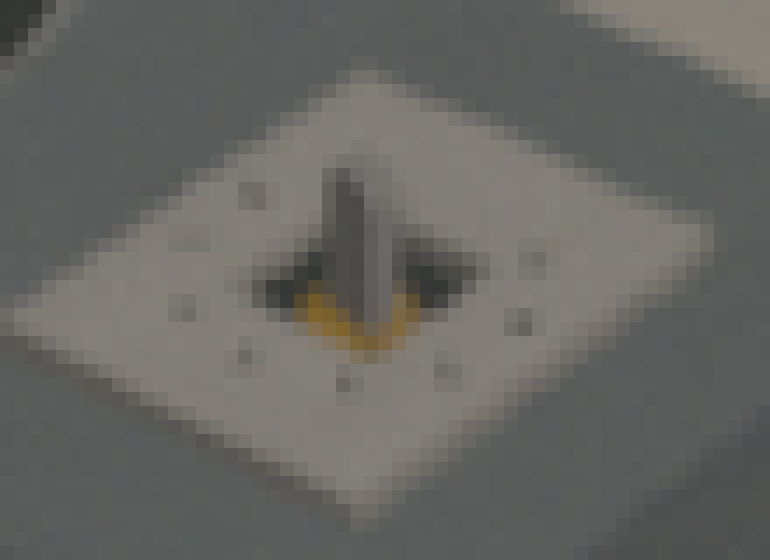

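```bash
python3 - <<'E'
from h import *
ims={n:cv2.imread(f"pics/{n}0.png") for n in C}
im=ims["top"].astype(float)
w=np.clip(im[...,2]-im[...,0]-12,0,None)
for r in range(208,223): print(r,(w[r,345:359]).astype(int))
m=np.zeros_like(w);m[209:214,349:356]=w[209:214,349:356]
ys,xs=np.nonzero(m>0);ww=m[ys,xs];tc=np.array([(xs*ww).sum()/ww.sum(),(ys*ww).sum()/ww.sum()])
print("tab centroid",tc,plane("top",tc,50))
P=np.array([500.,29.3])
for n in C: print(n,"axis foot/tip proj",proj(n,[*P,50]),proj(n,[*P,81]))
a=cv2.resize(ims["top"][188:218,230:262],None,fx=12,fy=12,interpolation=cv2.INTER_NEAREST)
b=cv2.resize(ims["scene"][250:282,360:396],None,fx=11,fy=11,interpolation=cv2.INTER_NEAREST)
W=np.zeros((400,800,3),np.uint8);W[:a.shape[0],:a.shape[1]]=np.clip(a*1.7,0,255);W[:b.shape[0],400:400+b.shape[1]]=np.clip(b*2.,0,255)
cv2.imwrite("pics/knob0.png",W)
E
```

```text
208 [0 0 0 0 0 0 0 0 0 0 0 0 0 0]
209 [0 0 0 0 0 0 0 0 0 0 0 0 0 0]
210 [0 0 0 0 0 0 0 0 0 0 0 0 0 0]
211 [ 0  0  0  0  0  0 32 22  9  0  0  0  0  0]
212 [ 0  0  0  0  0  0 41 38  0  0  0  0  0  0]
213 [ 0  0  0  0  0  9 37 39  9  0  0  0  0  0]
214 [ 0  0  0  0 22 14 26 28 27 10  0  0  0  0]
215 [ 0  0  0 22 27  0  0  0  0  0  0  0  0  0]
216 [ 0  0  0 38  7  0  0  0  0  0  0  0  0  0]
217 [ 0  0  1 41  0  0  0  0  0  0 11  0  0  0]
218 [ 0  0  0 40 11  0  0  0  0 10 23  0  0  0]
219 [ 0  0  0 16 37  0  0  0 12 35  1  0  0  0]
220 [ 0  0  0  0 18 34 33 34 35  4  0  0  0  0]
221 [0 0 0 0 0 1 5 8 0 0 0 0 0 0]
222 [0 0 0 0 0 0 0 0 0 0 0 0 0 0]
tab centroid [351.53389831 212.13135593] [512.20629423  27.95464931  50.        ]
scene axis foot/tip proj [310.27854109 187.1537945 ] [310.2511226  176.88848086]
top axis foot/tip proj [351.08597645 216.90242197] [352.32520047 215.27108603]
```

View pics/knob0.png

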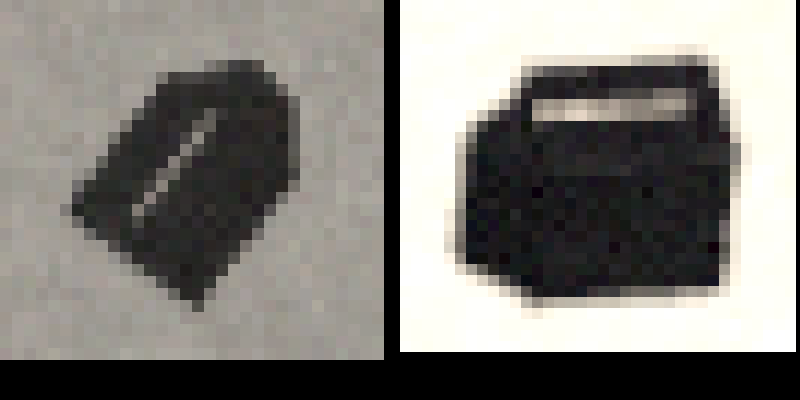

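```bash
python3 - <<'E'
from h import *
np.set_printoptions(precision=1,suppress=True)
A,e=tri((371.3,259.7),(247,197.1));B,f=tri((385.9,258.6),(241,205));print(A,e,B,f)
for n,p,q in(("top",(247,197.1),(241,205)),("scene",(371.3,259.7),(385.9,258.6))):
    a=plane(n,p,38);b=plane(n,q,38);d=a-b;print(n,a,b,np.linalg.norm(d),np.degrees(np.arctan2(d[1],d[0])))
# top-face corners in the top view (left rear, left front) and rear edge
for p in((235.5,204.6),(243.3,194.0),(245.8,212.8)): print(p,plane("top",p,38)[:2],plane("top",p,0)[:2])
# scene: top edge corners
for p in((371.3,255.6),(387.7,255.0)): print("sc",p,plane("scene",p,38)[:2])
im=cv2.imread("pics/top0.png")
m=np.zeros(im.shape[:2],np.uint8);g=cv2.cvtColor(im,cv2.COLOR_BGR2GRAY);m[188:218,230:262]=(g[188:218,230:262]<60)*255
m=cv2.morphologyEx(m,cv2.MORPH_CLOSE,np.ones((3,3)))
cs,_=cv2.findContours(m,cv2.RETR_EXTERNAL,cv2.CHAIN_APPROX_NONE);c=max(cs,key=cv2.contourArea)[:,0]
# left long edge line: points
pts=np.array([p for p in c if p[0]<244 and p[1]<203 and p[1]>195]);l=cv2.fitLine(pts.astype(np.float32),cv2.DIST_L2,0,.01,.01).ravel();print(pts.tolist(),l)
a=plane("top",l[2:]-l[:2]*5,38);b=plane("top",l[2:]+l[:2]*5,38);d=b-a;print("edge ang",np.degrees(np.arctan2(d[1],d[0])),a,b)
E
```

```text
[554.7 295.   38.2] 3.9419973091973826 [532.1 311.7  39.8] 1.365221145148321
top [553.5 296.5  38. ] [532.8 311.5  38. ] 25.527815386362317 -35.83712598074031
scene [555.8 293.4  38. ] [530.2 311.1  38. ] 31.195444718989943 -34.65829658605352
(235.5, 204.6) [533.9 325.7] [540.1 333.4]
(243.3, 194.0) [561.7 306.3] [568.9 313.3]
(245.8, 212.8) [512.5 298.5] [517.8 305.2]
sc (371.3, 255.6) [547.1 284.9]
sc (387.7, 255.0) [519.4 306.3]
[[242, 196], [241, 197], [241, 198], [240, 199], [239, 200], [238, 201], [238, 202]] [  0.6  -0.8 239.9 199. ]
edge ang -34.40602000461415 [537.9 322.1  38. ] [559.2 307.6  38. ]
```

```bash
cat > go.py <<'E'
import sys,numpy as np
from scipy.spatial.transform import Rotation as Ro
from rig import readout
def st():
    s=readout.sense();q=s["ee_rot"];R=Ro.from_quat([q[1],q[2],q[3],q[0]]);return s,R
def to(x,y,z,psi):
    s,R=st();p=s["eef_pos"]
    T=Ro.from_euler("z",psi,degrees=True)*Ro.from_euler("x",180,degrees=True)
    rv=np.degrees((R.inv()*T).as_rotvec())/5
    d=np.array([x,y,z])-p
    print("t %.2f"%s["time_s"],"pos",p.round(1),"psi %.2f"%np.degrees(np.arctan2(*R.as_matrix()[[1,0],0])),"F",s["force"].round(1),"T",s["wrist_torque"].round(2),"w %.3f"%s["grip_width"],"q6 %.2f"%s["joints"][5])
    print(" shift after turn (cm)",(T.inv().apply(d)/10).round(3)," before turn",(R.inv().apply(d)/10).round(3)," turn units",rv.round(3))
if __name__=="__main__": to(*map(float,sys.argv[1:5]))
E
python3 go.py 499.8 28.7 231 10.5
```

```text
t 0.10 pos [ 162.  -499.1  230.8] psi 17.98 F [ 0.5 -0.4 -0.6] T [ 0.01 -0.01  0.01] w 1.001 q6 -0.22
 shift after turn (cm) [ 4.2832e+01 -4.5745e+01 -2.0000e-02]  before turn [ 4.8422e+01 -3.9781e+01  3.6000e-02]  turn units [-0.013 -0.002  1.496]
```

Emit:
carry_out(
  steps=[0,0,0,0,0,0.75,0,0,0,0,0,0,0.75,0,2.6,-2.8,0,0,0,0,0,2.6,-2.8,0,0,0,0,0,2.6,-2.8,0,0,0,0,0,2.6,-2.8,0,0,0,0,0,2.6,-2.8,0,0,0,0,0,2.6,-2.8,0,0,0,0,0,2.6,-2.8,0,0,0,0,0,2.6,-2.8,0,0,0,0,0,2.6,-2.8,0,0,0,0,0,2.6,-2.8,0,0,0,0,0,2.6,-2.8,0,0,0,0,0,2.6,-2.8,0,0,0,0,0,2.6,-2.8,0,0,0,0,0,2.6,-2.8,0,0,0,0,0,2.6,-2.8,0,0,0,0,0,2.6,-2.8,0,0,0,0,0,0,0,0,0,0,0,0],
)

```text
time_s: 1.68
eef_pos: [491.3, 21.5, 230.8]
ee_rot: [-0.001, 0.996, 0.094, 0.0]
force: [0.9, -0.4, -0.4]
grip_width: 0.499
```

```bash
python3 go.py 499.8 28.7 100 10.5
```

```text
t 1.68 pos [491.3  21.5 230.8] psi 10.77 F [ 0.9 -0.4 -0.4] T [ 0.03 -0.04 -0.05] w 0.499 q6 1.19
 shift after turn (cm) [ 0.968 -0.557 13.078]  before turn [ 0.966 -0.534 13.079]  turn units [-0.017 -0.004  0.054]
```

Emit:
carry_out(
  steps=[1.0,-0.55,2.5,0,0,0,0,0,0,3,0,0,0,0,0,0,3,0,0,0,0,0,0,3,0,0,0,0,0,0,1.5,0,0,0,0,0,0,0,0,0,0,0,0,0,0,0,0,0,0],
)

```text
time_s: 2.27
eef_pos: [498.3, 23.9, 101.3]
ee_rot: [-0.0, 0.996, 0.091, -0.001]
force: [-0.4, 0.2, 0.2]
grip_width: 0.501
```

```bash
python3 go.py 499.8 28.7 100 10.5; python3 - <<'E'
from h import *
W=np.zeros((400,800,3),np.uint8)
for i,(n,x,y) in enumerate((("scene",312,180),("top",352,215))):
    im=cams.capture(n);cv2.imwrite(f"pics/{n}1.png",im[:,:,::-1]);c=im[y-40:y+40,x-40:x+40,::-1]
    W[:,400*i:400*i+400]=np.clip(cv2.resize(c,(400,400),interpolation=cv2.INTER_CUBIC)*1.4,0,255)
cv2.imwrite("pics/c1.png",W)
E
```

```text
t 2.27 pos [498.3  23.9 101.3] psi 10.47 F [-0.4  0.2  0.2] T [ 0.   -0.01  0.02] w 0.501 q6 1.20
 shift after turn (cm) [ 0.235 -0.443  0.128]  before turn [ 0.235 -0.443  0.128]  turn units [-0.005  0.012 -0.005]
```

View pics/c1.png

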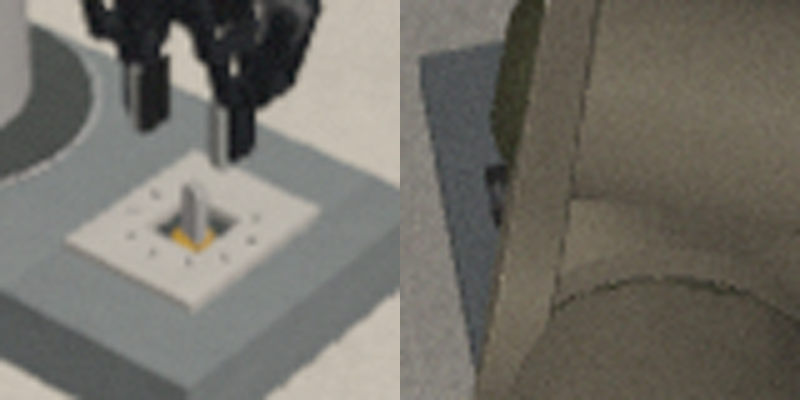

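The fingers are half open, straddling the shaft's line above the plate: tips at about scene (302,166) and (318,173), with the shaft tip at about (310,177). I'll centre on the shaft, then descend.

Emit:
carry_out(
  steps=[0.23,-0.44,1.0,0,0,0,0,0,0,1.2,0,0,0,0,0,0,1.0,0,0,0,0,0,0,0,0,0,0,0,0,0,0,0,0,0,0,0,0,0,0,0,0,0],
)

```text
time_s: 2.87
eef_pos: [500.2, 28.8, 69.7]
ee_rot: [0.0, 0.996, 0.091, 0.0]
force: [1.2, -0.9, 0.5]
grip_width: 0.5
```

```bash
python3 go.py 499.8 28.7 60 10.5; python3 - <<'E'
from h import *
for p in([498.3,23.9,101],[499.8,28.7,81]):print(proj("scene",p))
W=np.zeros((500,500,3),np.uint8)
n,x,y="scene",312,175
im=cams.capture(n);c=im[y-35:y+35,x-35:x+35,::-1]
cv2.imwrite("pics/c2.png",np.clip(cv2.resize(c,(560,560),interpolation=cv2.INTER_CUBIC)*1.4,0,255))
E
```

```text
t 2.87 pos [500.2  28.8  69.7] psi 10.48 F [ 1.2 -0.9  0.5] T [ 0.03  0.02 -0.02] w 0.500 q6 1.21
 shift after turn (cm) [-0.044  0.     0.974]  before turn [-0.045  0.     0.974]  turn units [ 0.003 -0.008 -0.004]
[309.32503858 168.84037135]
[310.15453662 176.74765516][ WARN:0@0.956] global loadsave.cpp:1063 imwrite_ Unsupported depth image for selected encoder is fallbacked to CV_8U.
```

View pics/c2.png

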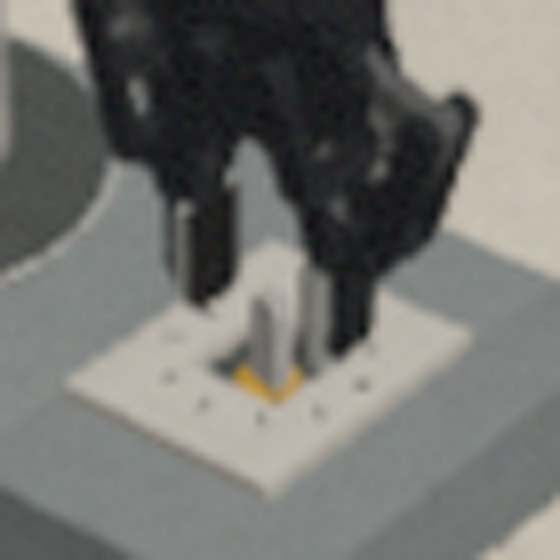

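The fingers straddle the window evenly, at crop x about 205 and 335 with the shaft at 270. I'll descend gently and watch the force.

Emit:
carry_out(
  steps=[0,0,0.5,0,0,0,0,0,0,0.3,0,0,0,0,0,0,0.2,0,0,0,0,0,0,0,0,0,0,0],
)

```text
time_s: 3.25
eef_pos: [499.7, 28.8, 58.8]
ee_rot: [-0.0, 0.996, 0.091, -0.0]
force: [0.1, -0.1, 0.0]
grip_width: 0.506
```

Emit:
carry_out(
  steps=[0,0,0.2,0,0,0,0,0,0,0.2,0,0,0,0,0,0,0,0,0,0,0],
)

```text
time_s: 3.5
eef_pos: [500.0, 28.8, 55.3]
ee_rot: [0.0, 0.996, 0.091, 0.0]
force: [0.1, 0.8, -0.1]
grip_width: 0.501
```

Emit:
carry_out(
  steps=[0,0,0.2,0,0,0,0,0,0,0.1,0,0,0,0,0,0,0,0,0,0,0],
)

```text
time_s: 3.75
eef_pos: [500.1, 28.8, 53.1]
ee_rot: [0.0, 0.996, 0.091, 0.0]
force: [-4.0, 0.1, 13.2]
grip_width: 0.501
```

Emit:
carry_out(
  steps=[0,0,0.2,0,0,0,0,0,0,0,0,0,0,0],
)

```text
time_s: 3.92
eef_pos: [500.1, 28.7, 53.0]
ee_rot: [0.0, 0.996, 0.092, 0.0]
force: [-14.2, 2.1, 36.9]
grip_width: 0.501
```

Emit:
carry_out(
  steps=[0,0,0.2,0,0,0,0,0,0,0,0,0,0,0],
)

```text
time_s: 4.08
eef_pos: [500.2, 28.7, 52.9]
ee_rot: [0.0, 0.996, 0.092, 0.001]
force: [-23.4, -0.0, 60.1]
grip_width: 0.503
```

Emit:
carry_out(
  steps=[0,0,-0.3,0,0,0,0,0,0,0,0,0,0,0],
)

```text
time_s: 4.25
eef_pos: [500.4, 28.8, 53.1]
ee_rot: [0.0, 0.996, 0.091, 0.001]
force: [-7.1, -0.3, 22.0]
grip_width: 0.498
```

```bash
python3 go.py 499.8 28.7 60 10.5; python3 - <<'E'
from h import *
n,x,y="scene",312,180
im=cams.capture(n);c=im[y-35:y+35,x-35:x+35,::-1]
cv2.imwrite("pics/scene3.png",im[:,:,::-1])
o=cv2.imread("pics/scene0.png")[y-35:y+35,x-35:x+35]
W=np.hstack([cv2.resize(k,(400,400),interpolation=cv2.INTER_CUBIC) for k in(o,c)])
cv2.imwrite("pics/c3.png",cv2.convertScaleAbs(W,alpha=1.4))
E
```

```text
t 4.25 pos [500.4  28.8  53.1] psi 10.49 F [-7.1 -0.3 22. ] T [0.17 1.23 0.04] w 0.498 q6 1.21
 shift after turn (cm) [-0.064 -0.006 -0.694]  before turn [-0.063 -0.006 -0.694]  turn units [ 0.009 -0.023 -0.003]
```

View pics/c3.png

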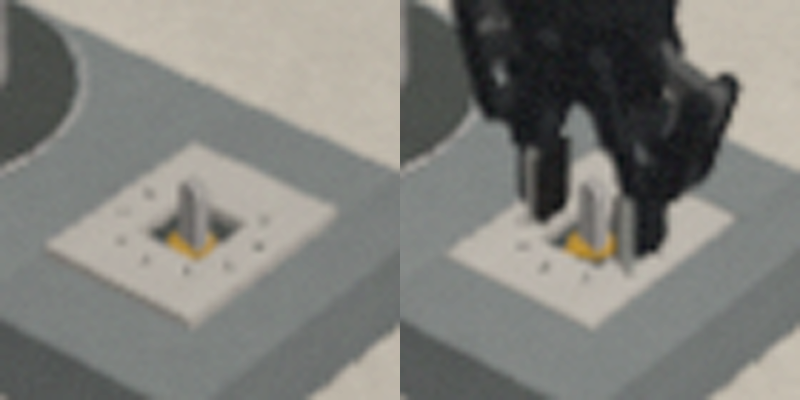

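The dial plate's raised side face is gone and its corners dropped about 1.4 px (about 4 mm) at both ends, so it is flush and level. I'll lift and turn towards the knob.

Emit:
carry_out(
  steps=[0,0,-1,0,0,0,0,0,0,-3,0,0,0,0,0,0,-3,0,0,-1.4,0.2,0,0,-3,0,0,-1.4,0.4,0,0,-1,0,0,-1.4,0.4,0,0,0,0,0,-1.4,0.4,0,0,0,0,0,-1.4,0.4,0,0,0,0,0,-1.4,0.4,0,0,0,0,0,-1.4,0.4,0,0,0,0,0,-1.4,0.4,0,0,0,0,0,-1.4,0.4,0,0,0,0,0,-1.4,0.4,0,0,0,0,0,-1.4,0.4,0,0,0,0,0,-1.4,0.4,0,0,0,0,0,-1.4,0.4,0,0,0,0,0,-1.4,0.4,0,0,0,0,0,-1.4,0.4,0,0,0,0,0,-1.4,0.4,0,0,0,0,0,-1.4,0.4,0,0,0,0,0,-1.4,0.4],
)

```text
time_s: 5.97
eef_pos: [499.8, 28.8, 161.2]
ee_rot: [-0.0, 0.368, 0.93, 0.0]
force: [0.7, 0.6, -0.3]
grip_width: 0.703
```

Emit:
carry_out(
  steps=[0,0,0,0,0,-1.4,0.4,0,0,0,0,0,-0.3,0.4,0,0,0,0,0,0,0.4],
)

```text
time_s: 6.22
eef_pos: [499.8, 28.8, 161.2]
ee_rot: [-0.0, 0.3, 0.954, -0.0]
force: [0.1, -0.3, -0.6]
grip_width: 0.703
```

```bash
python3 go.py 541.5 304.5 160 145
```

```text
t 6.22 pos [499.8  28.8 161.2] psi 145.03 F [ 0.1 -0.3 -0.6] T [-0.02  0.03 -0.04] w 0.703 q6 -1.14
 shift after turn (cm) [12.401 24.974  0.117]  before turn [12.388 24.981  0.117]  turn units [-0.001 -0.003  0.006]
```

Emit:
carry_out(
  steps=[1.24,2.5,0,0,0,0,0.4,1.24,2.5,0,0,0,0,0.4,1.24,2.5,0,0,0,0,0.4,1.24,2.5,0,0,0,0,0.4,1.24,2.5,0,0,0,0,0.4,1.24,2.5,0,0,0,0,0.4,1.24,2.5,0,0,0,0,0.4,1.24,2.5,0,0,0,0,0.4,1.24,2.5,1,0,0,0,0.4,1.24,2.5,2,0,0,0,0.4,0,0,3,0,0,0,0.4,0,0,1.5,0,0,0,0.4,0,0,0,0,0,0,0.4,0,0,0,0,0,0,0.4],
)

```text
time_s: 7.38
eef_pos: [541.7, 304.6, 86.2]
ee_rot: [-0.0, 0.301, 0.954, -0.0]
force: [0.3, -0.0, 0.3]
grip_width: 0.699
```

```bash
python3 go.py 541.5 304.5 8 145; python3 - <<'E'
from h import *
W=np.zeros((400,800,3),np.uint8)
for i,(n,x,y) in enumerate((("scene",378,255),("top",245,203))):
    im=cams.capture(n);cv2.imwrite(f"pics/{n}4.png",im[:,:,::-1]);c=im[y-40:y+40,x-40:x+40,::-1]
    W[:,400*i:400*i+400]=cv2.convertScaleAbs(cv2.resize(c,(400,400),interpolation=cv2.INTER_CUBIC),alpha=1.5)
cv2.imwrite("pics/c4.png",W)
im=cv2.imread("pics/top4.png")[185:250,315:390];cv2.imwrite("pics/p4.png",cv2.convertScaleAbs(cv2.resize(im,None,fx=7,fy=7,interpolation=cv2.INTER_CUBIC),alpha=1.5))
E
```

```text
t 7.38 pos [541.7 304.6  86.2] psi 144.92 F [ 0.3 -0.   0.3] T [-0.04 -0.01 -0.07] w 0.699 q6 -0.63
 shift after turn (cm) [ 0.013 -0.02   7.815]  before turn [ 0.008 -0.013  7.815]  turn units [-0.01  -0.007 -0.015]
```

View pics/c4.png

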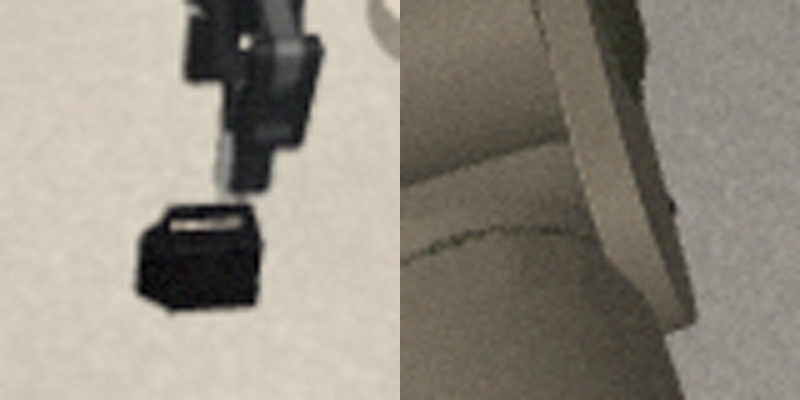

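View pics/p4.png

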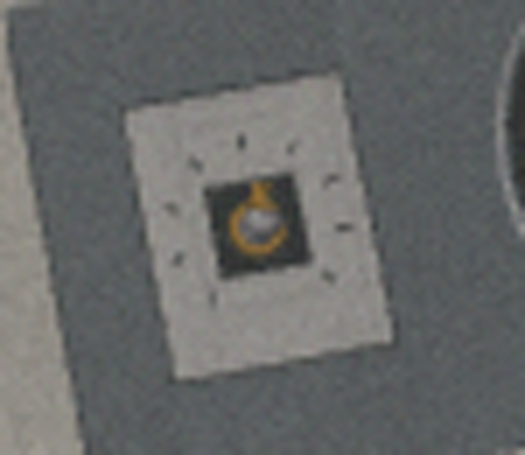

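```bash
python3 - <<'E'
from h import *
u=np.array([.819,-.574,0]);v=np.array([.574,.819,0]);T=np.array([541.7,304.6,88])
off=np.array([378-40,255-40])
f=lambda X:((proj("scene",X)-off)*5).round(0)
for s in(1,-1):
  for a in(-11,11):
    for b in(30,44): print("finger",s,a,b,f(T+s*b*v+a*u))
K=np.array([541.5,304.5,0])
for a,b,z in((19,14,0),(-19,14,0),(-19,14,38),(19,-14,38),(-19,-14,38),(31,0,16)): print("knob",a,b,z,f(K+a*u+b*v+[0,0,z]))
E
```

```text
finger 1 -11 30 [264. 185.]
finger 1 -11 44 [272. 211.]
finger 1 11 30 [209. 189.]
finger 1 11 44 [216. 215.]
finger -1 -11 30 [231.  84.]
finger -1 -11 44 [224.  62.]
finger -1 11 30 [179.  87.]
finger -1 11 44 [173.  65.]
knob 19 14 0 [164. 312.]
knob -19 14 0 [252. 306.]
knob -19 14 38 [261. 243.]
knob 19 -14 38 [159. 201.]
knob -19 -14 38 [247. 195.]
knob 31 0 16 [133. 264.]
```

The finger and knob outlines both sit about 1 px right of where I predicted, so they agree with each other. The dial plate is still flush. I'll descend and grip.

Emit:
carry_out(
  steps=[0,0,2.5,0,0,0,0.4,0,0,2.5,0,0,0,0.4,0,0,1.5,0,0,0,0.4,0,0,0.8,0,0,0,0.4,0,0,0.5,0,0,0,0.4,0,0,0,0,0,0,0.4,0,0,0,0,0,0,0.4],
  grip_force=40,
)

```text
time_s: 8.07
eef_pos: [542.6, 304.8, 9.6]
ee_rot: [0.001, 0.301, 0.954, 0.001]
force: [-0.2, 0.4, 0.3]
grip_width: 0.701
```

Emit:
carry_out(
  steps=[0,0,0,0,0,0,0,0,0,0,0,0,0,-0.3,0,0,0,0,0,0,-1,0,0,0,0,0,0,-1,0,0,0,0,0,0,-1,0,0,0,0,0,0,-1,0,0,0,0,0,0,-1,0,0,0,0,0,0,-1],
)

```text
time_s: 8.73
eef_pos: [542.3, 304.9, 9.2]
ee_rot: [0.001, 0.301, 0.954, 0.0]
force: [-0.1, 0.2, 5.7]
grip_width: 0.324
```

```bash
python3 go.py 541.5 304.5 130 145
```

```text
t 8.73 pos [542.3 304.9   9.2] psi 144.98 F [-0.1  0.2  5.7] T [-0.03  0.11  0.04] w 0.324 q6 -0.64
 shift after turn (cm) [  0.046  -0.081 -12.076]  before turn [  0.034  -0.066 -12.076]  turn units [ 0.015  0.011 -0.004]
```

Emit:
carry_out(
  steps=[0,0,-1,0,0,0,-1,0,0,-3,0,0,0,-1,0,0,-3,0,0,0,-1,0,0,-3,0,0,-1.4,-1,0,0,-2,0,0,-1.4,-1,0,0,0,0,0,-1.4,-1,0,0,0,0,0,-1.4,-1,0,0,0,0,0,-1.2,-1,0,0,0,0,0,0,-1,0,0,0,0,0,0,-1],
)

```text
time_s: 9.57
eef_pos: [541.7, 304.7, 128.6]
ee_rot: [-0.0, 0.011, 1.0, 0.0]
force: [0.3, -0.7, -0.3]
grip_width: 0.32
```

```bash
python3 go.py 499.8 28.7 130 179; python3 - <<'E'
from h import *
W=np.zeros((400,800,3),np.uint8)
for i,(n,p) in enumerate((("scene",(542,305,125)),("top",(542,305,125)))):
    x,y=proj(n,p).astype(int);print(n,x,y)
    im=cams.capture(n);cv2.imwrite(f"pics/{n}5.png",im[:,:,::-1]);c=im[y-40:y+40,x-40:x+40,::-1]
    W[:,400*i:400*i+400]=cv2.convertScaleAbs(cv2.resize(c,(400,400),interpolation=cv2.INTER_CUBIC),alpha=1.8)
cv2.imwrite("pics/c5.png",W)
E
```

```text
t 9.57 pos [541.7 304.7 128.6] psi 178.80 F [ 0.3 -0.7 -0.3] T [-0.03  0.03  0.03] w 0.320 q6 -1.23
 shift after turn (cm) [  3.711 -27.667  -0.141]  before turn [  3.612 -27.68   -0.142]  turn units [ 0.    -0.001 -0.041]
scene 383 228
top 237 195
```

View pics/c5.png

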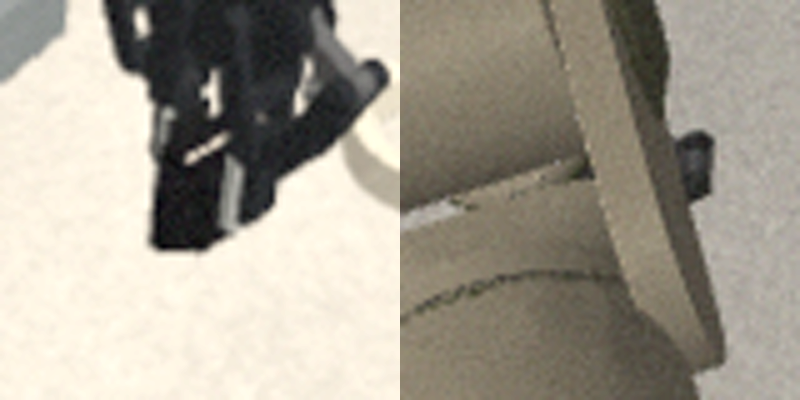

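```bash
python3 - <<'E'
from h import *
im=cv2.imread("pics/scene5.png");x,y=383,228
c=cv2.resize(im[y-20:y+25,x-25:x+20],None,fx=13,fy=13,interpolation=cv2.INTER_NEAREST)
cv2.imwrite("pics/c5b.png",cv2.convertScaleAbs(c,alpha=2.2))
T=np.array([541.7,304.7,0])
off=np.array([x-25,y-20])
f=lambda X:((proj("scene",X)-off+.5)*13).round(0)
for a,b,z in((19,14,0),(19,-14,0),(31,5,0),(31,-5,0),(31,0,16),(19,14,38),(19,-14,38),(-19,14,0),(14.5,0,38),(-14,0,38),(0,0,0)):
    print(a,b,z,f(T+[a*1.,b,z+119.5]))
E
```

```text
19 14 0 [322. 402.]
19 -14 0 [187. 307.]
31 5 0 [223. 406.]
31 -5 0 [175. 372.]
31 0 16 [207. 310.]
19 14 38 [346. 211.]
19 -14 38 [207. 116.]
-19 14 0 [492. 292.]
14.5 0 38 [297. 150.]
-14 0 38 [428.  70.]
0 0 0 [340. 299.]
```

View pics/c5b.png

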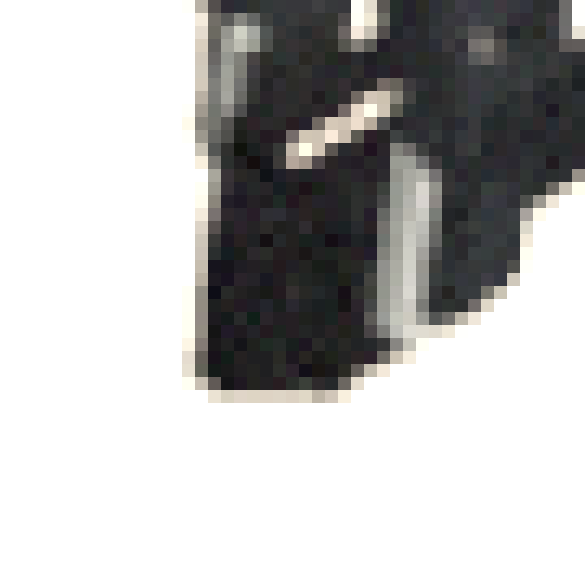

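```bash
python3 - <<'E'
from h import *
u=np.array([.819,-.574]);v=np.array([.574,.819]);K=np.array([542.3,304.9])
for lab,p,z in(("nose mid",(253.0,194.8),32),("nose base L?",(251.6,192.9),32),("nose R",(254.3,197),32),("rearL",(235.5,204.6),38),("rearR bot",(245.8,212.8),0),("frontL",(243.3,194.0),38),("frontR bot",(254.3,202.9),0)):
    w=plane("top",p,z)[:2]-K;print(lab,(w@u).round(1),(w@v).round(1))
E
```

```text
nose mid 28.1 -8.1
nose base L? 30.1 -2.2
nose R 25.4 -14.4
rearL -18.8 12.2
rearR bot -20.2 -13.8
frontL 15.0 12.3
frontR bot 14.4 -16.5
```

Emit:
carry_out(
  steps=[0.3,-2.3,0,0,0,0,-1,0.3,-2.3,0,0,0,0,-1,0.3,-2.3,0,0,0,0,-1,0.3,-2.3,0,0,0,0,-1,0.3,-2.3,0,0,0,0,-1,0.3,-2.3,0,0,0,0,-1,0.3,-2.3,0,0,0,0,-1,0.3,-2.3,0,0,0,0,-1,0.3,-2.3,0,0,0,0,-1,0.3,-2.3,0,0,0,0,-1,0.3,-2.3,0,0,0,0,-1,0.2,-2.3,0,0,0,0,-1,0,0,1,0,0,0,-1,0,0,1,0,0,0,-1,0,0,0.7,0,0,0,-1,0,0,0,0,0,0,-1,0,0,0,0,0,0,-1],
)

```text
time_s: 11.08
eef_pos: [501.7, 30.1, 100.8]
ee_rot: [-0.001, 0.009, 1.0, 0.0]
force: [0.2, 0.9, -0.7]
grip_width: 0.322
```

```bash
python3 go.py 500.5 28.7 98 179; python3 - <<'E'
from h import *
n,x,y="scene",310,170
im=cams.capture(n);cv2.imwrite("pics/scene6.png",im[:,:,::-1]);c=im[y-25:y+35,x-30:x+30,::-1]
cv2.imwrite("pics/c6.png",cv2.convertScaleAbs(cv2.resize(c,(600,600),interpolation=cv2.INTER_NEAREST),alpha=2))
T=np.array([500.5,28.7,98-9])
off=np.array([x-30,y-25]);f=lambda X:((proj("scene",X)-off+.5)*10).round(0)
for a,b,z in((19,14,0),(19,-14,0),(31,0,0),(19,14,38),(0,0,0),(0,0,-8),(11,14,9)):
    print(a,b,z,f(T+[a*1.,b,z]))
E
```

```text
t 11.08 pos [501.7  30.1 100.8] psi 179.02 F [ 0.2  0.9 -0.7] T [ 0.03 -0.01  0.  ] w 0.322 q6 -1.73
 shift after turn (cm) [ 0.117 -0.146  0.28 ]  before turn [ 0.117 -0.146  0.28 ]  turn units [ 0.003 -0.015  0.004]
19 14 0 [281. 352.]
19 -14 0 [206. 300.]
31 0 0 [204. 345.]
19 14 38 [280. 219.]
0 0 0 [304. 296.]
0 0 -8 [304. 324.]
11 14 9 [307. 309.]
```

View pics/c6.png

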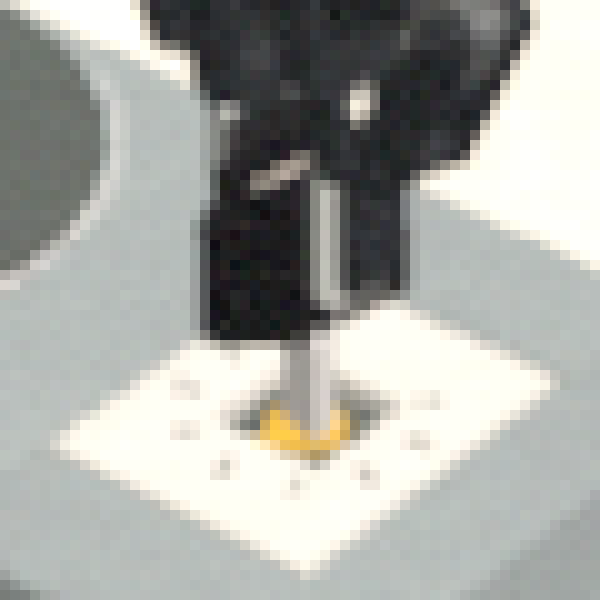

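The knob hangs straight over the shaft (shaft centre at about crop x 312, expected about 312 with the camera's +0.8 px offset), its nose pointing the tab's way. I'll lower it in small steps.

Emit:
carry_out(
  steps=[0.14,-0.14,0.3,0,0,0,-1,0,0,0.4,0,0,0,-1,0,0,0,0,0,0,-1,0,0,0,0,0,0,-1],
)

```text
time_s: 11.47
eef_pos: [500.4, 28.0, 94.1]
ee_rot: [-0.0, 0.009, 1.0, 0.0]
force: [-0.7, 0.0, -0.5]
grip_width: 0.317
```

```bash
python3 go.py 500.3 28.7 88 179
```

```text
t 11.47 pos [500.4  28.   94.1] psi 178.98 F [-0.7  0.  -0.5] T [-0.02  0.04  0.06] w 0.317 q6 -1.73
 shift after turn (cm) [0.012 0.065 0.615]  before turn [0.012 0.065 0.615]  turn units [ 0.001 -0.004 -0.004]
```

Emit:
carry_out(
  steps=[0,0.06,0.3,0,0,0,-1,0,0,0.2,0,0,0,-1,0,0,0.1,0,0,0,-1,0,0,0,0,0,0,-1],
)

```text
time_s: 11.8
eef_pos: [500.4, 28.6, 88.0]
ee_rot: [-0.0, 0.009, 1.0, 0.0]
force: [-0.7, -0.1, -0.4]
grip_width: 0.325
```

Emit:
carry_out(
  steps=[0,0,0.15,0,0,0,-1,0,0,0.15,0,0,0,-1,0,0,0,0,0,0,-1],
)

```text
time_s: 12.05
eef_pos: [500.5, 28.6, 85.1]
ee_rot: [-0.0, 0.009, 1.0, 0.0]
force: [0.8, -0.0, -1.3]
grip_width: 0.32
```

```bash
python3 go.py 500.3 28.7 80 179
```

```text
t 12.05 pos [500.5  28.6  85.1] psi 178.97 F [ 0.8 -0.  -1.3] T [-0.03 -0.07  0.02] w 0.320 q6 -1.73
 shift after turn (cm) [0.02  0.013 0.508]  before turn [0.02  0.013 0.508]  turn units [ 0.    -0.001 -0.005]
```

The underside is now about 5 mm below the shaft tip, past the taper, with no side force. I'll go on down.

Emit:
carry_out(
  steps=[0,0,0.2,0,0,0,-1,0,0,0.2,0,0,0,-1,0,0,0.2,0,0,0,-1,0,0,0,0,0,0,-1],
)

```text
time_s: 12.38
eef_pos: [500.5, 28.6, 78.9]
ee_rot: [-0.0, 0.009, 1.0, 0.0]
force: [0.9, 0.2, -1.2]
grip_width: 0.322
```

Emit:
carry_out(
  steps=[0,0,0.2,0,0,0,-1,0,0,0.2,0,0,0,-1,0,0,0,0,0,0,-1,0,0,0,0,0,0,-1],
)

```text
time_s: 12.72
eef_pos: [500.5, 28.6, 75.2]
ee_rot: [-0.0, 0.009, 1.0, 0.0]
force: [0.7, -0.0, -1.8]
grip_width: 0.32
```

```bash
python3 go.py 500.3 28.7 70 179
```

```text
t 12.72 pos [500.5  28.6  75.2] psi 178.98 F [ 0.7 -0.  -1.8] T [ 0.06 -0.22 -0.03] w 0.320 q6 -1.73
 shift after turn (cm) [0.023 0.013 0.518]  before turn [0.023 0.013 0.518]  turn units [ 0.    -0.    -0.004]
```

Emit:
carry_out(
  steps=[0,0,0.15,0,0,0,-1,0,0,0.1,0,0,0,-1,0,0,0,0,0,0,-1,0,0,0,0,0,0,-1],
)

```text
time_s: 13.05
eef_pos: [500.6, 28.6, 73.0]
ee_rot: [0.0, 0.009, 1.0, -0.0]
force: [0.1, 0.1, 4.4]
grip_width: 0.323
```

Emit:
carry_out(
  steps=[0,0,0.1,0,0,0,-1,0,0,0.1,0,0,0,-1,0,0,0,0,0,0,-1,0,0,0,0,0,0,-1],
)

```text
time_s: 13.38
eef_pos: [500.7, 28.6, 71.0]
ee_rot: [0.0, 0.009, 1.0, -0.0]
force: [-1.0, 0.9, 5.4]
grip_width: 0.319
```

```bash
python3 go.py 500.3 28.7 69 179
```

```text
t 13.38 pos [500.7  28.6  71. ] psi 178.98 F [-1.   0.9  5.4] T [ 0.    0.01 -0.04] w 0.319 q6 -1.73
 shift after turn (cm) [0.035 0.013 0.196]  before turn [0.035 0.013 0.196]  turn units [-0.     0.004 -0.004]
```

Emit:
carry_out(
  steps=[0,0,0.1,0,0,0,-1,0,0,0.1,0,0,0,-1,0,0,0,0,0,0,-1,0,0,0,0,0,0,-1],
)

```text
time_s: 13.72
eef_pos: [500.7, 28.6, 69.1]
ee_rot: [0.0, 0.009, 1.0, -0.0]
force: [-1.6, 0.4, 7.2]
grip_width: 0.321
```

Emit:
carry_out(
  steps=[0,0,0.05,0,0,0,-1,0,0,0,0,0,0,-1,0,0,0,0,0,0,-1],
)

```text
time_s: 13.97
eef_pos: [500.7, 28.5, 69.0]
ee_rot: [0.0, 0.009, 1.0, -0.0]
force: [-1.8, -0.0, 11.3]
grip_width: 0.323
```

```bash
python3 go.py 500.3 28.7 69 179; python3 - <<'E'
from h import *
n,x,y="scene",310,170
im=cams.capture(n);cv2.imwrite("pics/scene7.png",im[:,:,::-1]);c=im[y-25:y+35,x-30:x+30,::-1]
cv2.imwrite("pics/c7.png",cv2.convertScaleAbs(cv2.resize(c,(600,600),interpolation=cv2.INTER_CUBIC),alpha=2))
E
```

```text
t 13.97 pos [500.7  28.5  69. ] psi 178.99 F [-1.8 -0.  11.3] T [ 0.04  0.44 -0.  ] w 0.323 q6 -1.73
 shift after turn (cm) [ 0.044  0.014 -0.003]  before turn [ 0.045  0.014 -0.003]  turn units [-0.002  0.008 -0.003]
```

View pics/c7.png

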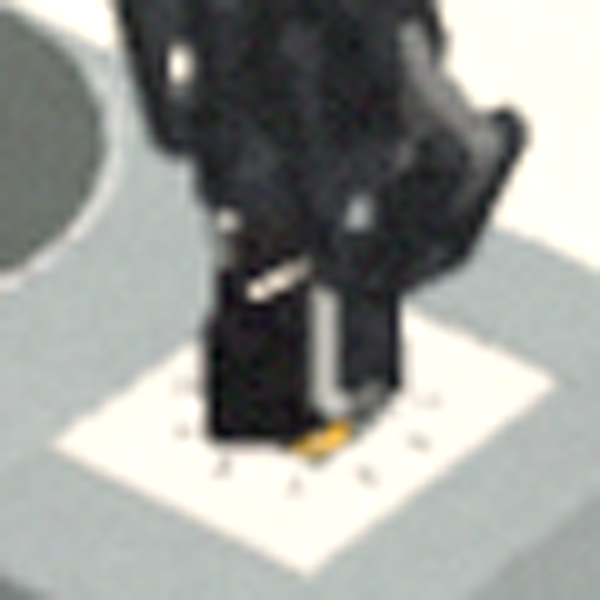

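View pics/scene7.png

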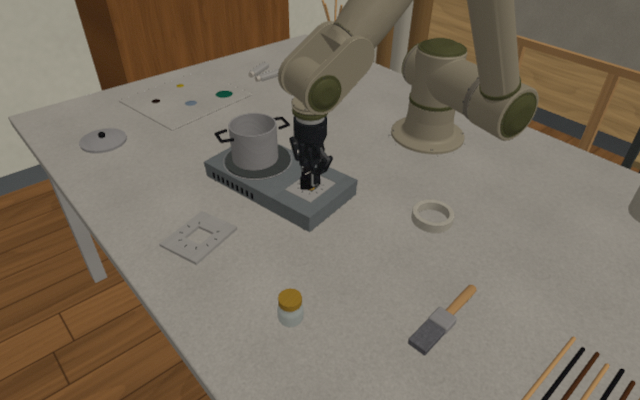

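The knob is down on the shaft at the stop, at scene (308,187). The nose covers the tab's side and the dial plate is flush. The bystanders are where they were. The height (69.0 mm, 69.2 expected at the stop) and the push of 11 N agree with this, so I'm handing in.

```bash
python3 -c "
from rig import finish_job
print(finish_job())"; python3 go.py 500.3 28.7 69 179
```

```text
the job is handed in; nothing more can be done
None
the job is handed in; nothing more can be done
```

I handed the job in with the knob fully on the D-shaft and the fingers still holding it pushed in, after about 14 s of the 51 s allowed. `finish_job()` gives no verdict, so what follows rests on my own last checks.

- **Dial plate:** I pressed it with both fingers astride the window until it stopped hard, peaking at about 60 N. In the pictures its corners dropped about 4 mm and its raised side face was gone, so it looked flush and level.
- **Knob on the shaft:** I turned it about 34° to point its nose the way of the brass tab. It slid onto the shaft with no side force.
- **Push against the spring:** The reaction rose from about 4 N to 7 N, then to 11 N at the stop. The gripper finished at 69.0 mm, against 69.2 mm expected with the shaft at its stop.
- **Bystanders:** The pot, jar, tape roll and brush looked unmoved in the last picture.

**Checks that disagreed or were weak:**
- **Camera offset:** The scene camera reads about 1 px to one side of the robot's own position.
- **Knob in the grip:** Estimates of where the knob sits along its length in the grip differed by 2–4 mm. I used a 1 mm correction, and the free insertion supports it.
- **Flat's direction:** I read it as about -1°, good to only about 5°, because the tab spans just a few pixels.

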